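# Find the unlatched flap on the instrument and push it open

### The job

One of the four identical flaps on top of the instrument has come unlatched and rocks when its thumb mark is pressed; the others are firm. Press the thumb marks with the fingertips to find it, press that end down so that the other end of the flap rises, then push the raised end over, past upright, so that the flap stays wide open leaning back and the bay can be reached. Nothing needs grasping: neither lift nor shift the small things on the instrument and the bench.

Things in the scene. Friction and masses are not known exactly. Their poses are not given: they have to be found in the camera images.
- chassis: grey low instrument, fixed to the bench, 250 mm deep (its x; front face at -x, robot side), 420 wide (y), 75 tall; origin at the centre of its underside; heading varies. Four identical flush aluminium flaps side by side on top, 84 mm apart along y, each 110 (x) x 64 x 4 mm. Three are latched and rigid; one, in any bay, is unlatched and looks the same until pressed
- bay_1 (a point): bay 1, the rightmost (chassis y = -126 mm): a point fixed to the chassis on the pivot line of this bay's flap, mid-width, level with the flap's top. Axes as the chassis. The pivot runs along y, marked by two small dark squares. The flap reaches 65 mm from it to -x (long end) and 45 mm to +x (short end); a 22 mm round thumb mark lies 30 mm to +x of the pivot
- bay_2 (a point): bay 2, second from the right (y = -42 mm): same point for its flap. Pressing an unlatched flap's short end with 3 to 8 N sinks it into the bay and raises its long end; pressing the long end does nothing
- bay_3 (a point): bay 3, second from the left (y = +42 mm): same point for its flap. Each bay opening is 112 mm (x) by 66 mm (y), and 57 mm deep, with low electronic parts on its floor
- bay_4 (a point): bay 4, the leftmost (y = +126 mm): same point for its flap
- flap (a joint): angle of the one unlatched flap, rad: 0 closed and flush; grows as its short end sinks and its long end rises; 1.57 = long end straight up; stop at 1.9, leaning back to +x. The pivot is stiff: the flap stays at the angle it is left. The value does not tell which bay it is in
- adapter: a small coaxial adapter lying on the chassis top, in the strip in front of the flaps: square 16 mm steel middle 14 mm tall with round ends, 41 mm long; origin under its middle
- endcap: a small brass screw-on end cap standing on the strip in front of the flaps, 20 mm across, 18 mm tall; origin at the centre of its underside
- jar: a little clear screw jar with black cap standing on the strip behind the flaps, 36 mm across, 35 mm tall; origin at the centre of its underside
- driver: a screwdriver lying on the bench to the right of the chassis; origin at its underside
- mug: a white mug on the bench at the right, 80 mm across, 90 mm tall; origin at the centre of its underside
- meter: a grey handheld meter lying on the bench to the left, 170 x 80 x 36 mm; origin at the centre of its underside
- reel: an empty grey reel standing on the bench at the left, 60 mm across, 42 mm tall; origin at the centre of its underside

How it is judged:
By the outcome, as a careful person would: the job done as asked, in the order asked, and still so for the second after the job is handed in, with the robot touching nothing.
It also fails if it takes over 48 s, if anything falls off the work surface, if the arm or the gripper's body presses on something with over 40 N, if the wrist force passes 120 N, or if a joint passes its speed limit or range.

### The arm

A 6-joint arm with a two-finger parallel gripper is mounted at the origin on the work surface. World frame = base frame: x ahead of the robot, y to its left, z up, the work surface at z = 0. Lengths are in m, angles in degrees, forces in N, time in s.
With the tool pointing down it reaches from about 0.4 to 0.825 m from the base axis. Payload 7 kg.
Tool frame: the origin (TCP) lies at the very end of the fingers, on their centre line; the grasp point (between the pads) lies r.grip_depth behind it (r.grip_depth is the distance from the TCP to the grasp point, in m); z points along the fingers, y is the direction in which the jaws open and shut (so a half turn about z gives the same grasp; the last joint's range is limited). The gripper opens to 88 mm and grips with 3 to 60 N. Pads are 19 mm wide; open, the fingers measure 130 mm over their backs; the gripper's body (78 mm by 193 mm) begins 47 mm behind the grasp point.
Start: joints at [86.809, 20.546, 0.682, 0, -70.136, -16.507], TCP at [0.228, 0.635, 0.227] pointing down, gripper open.
Joint ranges: [-176.03, 176.03], [-82.01, 121.73], [-58.28, 71.71], [-173.87, 95.51], [-174.79, -0.11], [-173.66, 173.66]. Speed limits (degrees/s): [136.94, 136.94, 172.46, 180, 180, 180].

### API

Orientations are given as [roll, pitch, yaw] about the fixed x, y, z axes, in that order (R = Rz(yaw) Ry(pitch) Rx(roll)).
In Python, from plant import r gives the robot as it stands. The module is installed in compiled form; this text tells all that it offers.
- The arm moves only by the tool step_arm, never from a script. Its argument "increments" is a list of rows, each a list of 3 entries, a list of its own where there are three numbers: the shift along the tool's x, y, z in m, then the turn, a rotation vector about the tool's x, y, z in rad, then the closure, from 0 (fully open) to 1 (shut). In form: [[[x, y, z], [wx, wy, wz], grip], ...]. A call has 1 to 10 rows; each row is the pose to reach, as a shift and turn from the pose commanded when the call began, along the tool's axes at that moment; what a row does not reach only later rows make up. A row lasts 1/10 s, in which the tool goes at most 50 mm and 8.59 degrees, less where a joint would pass 70% of its speed; a pose out of reach is approached as far as the arm can. A call with a gripper value outside its range is refused whole. The fingers move at their own pace and stop on an object; "force" is the grip in N (left out, the last holds). Time passes only in rows, so rows that repeat a pose let the fingers close. It gives the time, the measured TCP pose, the force and the opening at its end, in the units of the state.
- r.get_state(): the state, without advancing time (a new reading comes with each control period).
- r.capture(name): name is "scene" or "top" or "wrist"; returns a dict with "color" (420x560x3 uint8, red, green, blue), "intrinsics" (3x3 intrinsics, pixels), "k1" (the pictures are not rectified: a ray, as slopes to the right and down, at radius r is drawn at 1 + k1 r^2 times it, then the intrinsics apply), "rvec" (rotation vector, rad) and "tvec" (3), from world to camera coordinates, as OpenCV has them; the wrist camera has in their place "T_tool_cam" (4x4, takes a point from camera to tool coordinates, whose origin is the TCP and whose axes are the flange's). Camera axes: x right, y down, z forward; pixel columns grow to the right and rows downward; lengths in m; the calibration is good to about 2 mm. A picture is of the moment at which its call begins: read the wrist's pose just before it. There is no depth.
- r.close_job(): hands the job in, once; it reports no verdict.
The state is a dict: "time_s": time; "joints": joint angles; "qd": joint speeds; "joint_torque": joint torques, N m; "tcp_pos": TCP position; "eef_rot": TCP orientation; "contact_force": force on the tool from outside, world axes, zero at the start; "moment": the same for the moment, N m; "gripper_width": finger opening in m.
Only numpy, scipy, OpenCV 4.12 (cv2) and the standard library are available. Lean on these libraries where they do the work, as an engineer would, in place of code of your own. Each camera call takes 0.05 s, during which the arm holds its last target.

## Working session

There is one attempt and no reset: what is moved stays moved. The work goes in short steps, Python scripts to look and compute and a tool call to move; the robot and the scene stay as the last step left them, time stands still between calls to the robot, and variables do not carry over. Pictures are saved under pics/ and viewed, and the job is handed in when it is done.

Besides the shell and the picture viewer there is one more tool, called by a JSON object that holds its "api" and its "payload", one argument or row to a line. step_arm: Moves the arm, as the interface text tells. Its arguments: {"type":"object","properties":{"increments":{"type":"array","items":{"type":"array"}},"force":{"type":"number"}},"required":["increments"]}

```bash
mkdir -p pics
python3 - <<'E'
from plant import r
import cv2
print(r.get_state(), r.grip_depth)
for n in("scene","top","wrist"):
    c=r.capture(n); cv2.imwrite(f"pics/{n}0.png",c["color"][:,:,::-1])
    print(n,{k:v for k,v in c.items() if k!="color"})
E
```

```text
{'time_s': 0.0, 'joints': array([ 8.68081717e+01,  2.05903453e+01,  6.33630599e-01, -2.11258691e-02,
       -7.01368984e+01, -1.65065843e+01]), 'qd': array([ 0.05099064, -0.02108934,  0.06739192, -0.02996278, -0.03343284,
       -0.06603383]), 'joint_torque': array([ 1.10813248e-04, -5.82710302e+01,  2.93079096e+01,  6.99776977e+00,
        7.21077886e-03, -1.57907593e-04]), 'tcp_pos': array([0.22737881, 0.63501725, 0.22563075]), 'eef_rot': array([ 1.79904602e+02, -7.55930389e-03, -1.97056006e+01]), 'contact_force': array([-0.28481738, -0.21230128,  0.21714689]), 'moment': array([ 0.00648284, -0.02155023, -0.0192559 ]), 'gripper_width': 0.0877822751964728} 0.0188
scene {'intrinsics': array([[386.26437897,   0.        , 273.55565088],
       [  0.        , 386.26437897, 207.5731746 ],
       [  0.        ,   0.        ,   1.        ]]), 'k1': -0.05359782156661837, 'rvec': array([ 0.96290197,  2.21350484, -1.25595973]), 'tvec': array([ 0.33501429, -0.09150323,  1.27853677])}
top {'intrinsics': array([[442.46167087,   0.        , 275.1819793 ],
       [  0.        , 442.46167087, 198.83509072],
       [  0.        ,   0.        ,   1.        ]]), 'k1': -0.13348165087044087, 'rvec': array([ 2.15181577, -2.07734636,  0.22058376]), 'tvec': array([0.0020215 , 0.49632107, 1.21961538])}
wrist {'intrinsics': array([[296.66632775,   0.        , 279.80449135],
       [  0.        , 296.66632775, 213.1992135 ],
       [  0.        ,   0.        ,   1.        ]]), 'k1': -0.06354096527950927, 'T_tool_cam': array([[ 8.31604981e-04, -9.63514288e-01, -2.67655608e-01,
         7.18733521e-02],
       [ 9.99999629e-01,  8.61328942e-04,  6.35865730e-06,
         1.21249280e-03],
       [ 2.24412864e-04, -2.67655514e-01,  9.63514647e-01,
        -1.58998807e-01],
       [ 0.00000000e+00,  0.00000000e+00,  0.00000000e+00,
         1.00000000e+00]])}
```

View pics/top0.png

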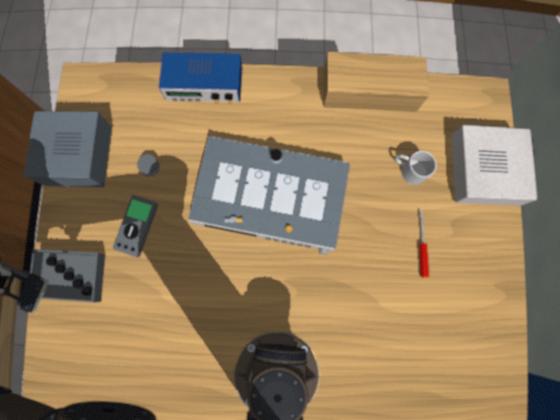

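View pics/scene0.png

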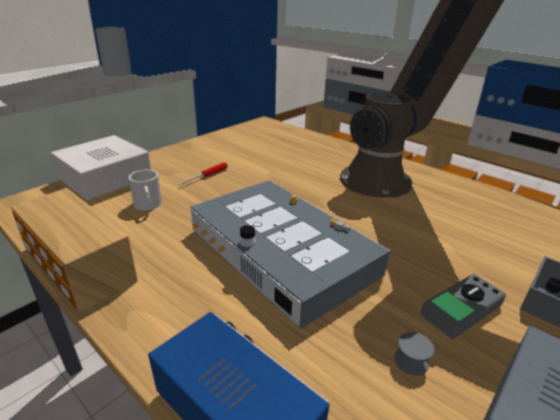

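View pics/wrist0.png

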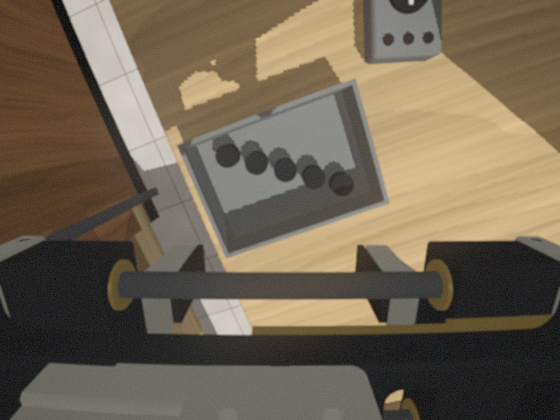

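The top view shows the chassis at about (270,190), with white flaps at about (227,183), (256,188), (285,193) and (314,199), which are bays 4 to 1. The jar is at (276,155), the adapter at (233,219) and the end cap at (289,229). The thumb marks are on the far (+x) side.

```bash
cat > h.py <<'E'
import numpy as np, cv2
from scipy.spatial.transform import Rotation as R
def cam(c,state=None):
    if "rvec" in c:
        Rm=cv2.Rodrigues(c["rvec"])[0]; return Rm.T, -Rm.T@c["tvec"]
    T=c["T_tool_cam"]; Rt=R.from_euler('xyz',state["eef_rot"],degrees=True).as_matrix()
    return Rt@T[:3,:3], Rt@T[:3,3]+state["tcp_pos"]
def rays(c,px):
    K=c["intrinsics"]; d=np.array([c["k1"],0,0,0,0.])
    # distortion: r -> r(1+k1 r^2), same as OpenCV
    n=cv2.undistortPoints(np.array(px,float).reshape(-1,1,2),K,d).reshape(-1,2)
    return np.c_[n,np.ones(len(n))]
def onplane(c,px,z,state=None):
    A,o=cam(c,state); v=rays(c,px)@A.T
    return o+v*((z-o[2])/v[:,2])[:,None]
def proj(c,P,state=None):
    A,o=cam(c,state); p=(np.array(P,float)-o)@A
    return cv2.projectPoints(p.reshape(-1,1,3),np.zeros(3),np.zeros(3),c["intrinsics"],np.array([c["k1"],0,0,0,0.]))[0].reshape(-1,2)
E
python3 - <<'E'
from plant import r
from h import *
for n,roi in(("top",(140,210,260,360)),("scene",(180,180,320,400))):
    c=r.capture(n); g=c["color"]; y0,x0,y1,x1=roi
    hsv=cv2.cvtColor(g,cv2.COLOR_RGB2HSV)
    m=((hsv[...,2]>175)&(hsv[...,1]<40)).astype(np.uint8)
    k=np.zeros_like(m);k[y0:y1,x0:x1]=1;m*=k
    cs,_=cv2.findContours(m,cv2.RETR_EXTERNAL,cv2.CHAIN_APPROX_NONE)
    for q in cs:
        if cv2.contourArea(q)<150: continue
        p=onplane(c,q.reshape(-1,2),0.075)[:,:2].astype(np.float32)
        rc=cv2.minAreaRect(p); b=cv2.boxPoints(rc)
        print(n,cv2.contourArea(q),rc)
    o=cv2.resize(g[y0:y1,x0:x1],None,fx=4,fy=4,interpolation=cv2.INTER_CUBIC); print(o.shape)
    cv2.imwrite(f"pics/{n}1.png",o[:,:,::-1])
E
```

```text
top 795.0 ((0.49397093057632446, -0.08881117403507233), (0.06461524963378906, 0.11123032867908478), 80.71097564697266)
top 796.0 ((0.5072853565216064, -0.0059773288667202), (0.06475938111543655, 0.11122165620326996), 80.5597915649414)
top 788.5 ((0.5205764174461365, 0.07706718891859055), (0.0646943747997284, 0.11092197149991989), 81.06096649169922)
top 768.5 ((0.533909261226654, 0.1593574583530426), (0.06381154805421829, 0.1108444333076477), 80.72993469238281)
(480, 600, 3)
scene 858.5 ((0.5337774157524109, 0.162621408700943), (0.06269561499357224, 0.10777147114276886), 80.828857421875)
scene 691.0 ((0.5203474760055542, 0.07970917224884033), (0.06233203038573265, 0.10754985362291336), 80.78922271728516)
scene 538.5 ((0.5069677233695984, -0.0029414482414722443), (0.06226206198334694, 0.10753574222326279), 80.93205261230469)
scene 463.0 ((0.4932056963443756, -0.08552266657352448), (0.062172822654247284, 0.10695970803499222), 80.79647064208984)
(560, 880, 3)
```

View pics/top1.png

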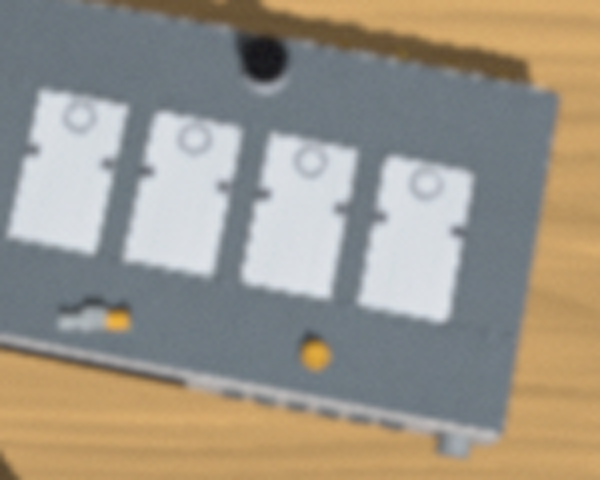

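```bash
cat >> h.py <<'E'
def togo(state,target,yaw):
    """tool-frame shift (m) and rotvec for a tool-down pose"""
    A=R.from_euler('xyz',state["eef_rot"],degrees=True)
    B=R.from_euler('xyz',[180,0,yaw],degrees=True)
    return np.round(A.inv().apply(np.array(target)-state["tcp_pos"]),4), np.round((A.inv()*B).as_rotvec(),4)
E
python3 - <<'E'
from plant import r
from h import *
s=r.get_state(); c=r.capture("top")
b3=np.array([.5205,.0784]);h=np.radians(-9.2);X=np.array([np.cos(h),np.sin(h)]);Y=np.array([-X[1],X[0]])
for n,p,z in(("jar",(276,155),.110),("adap",(233,219),.085),("endcap",(289,228.5),.09)):
    q=onplane(c,[p],z)[0,:2]-(b3+.01*X); print(n,q@X,q@Y+.042)
print(togo(s,[.55,.10,.20],-9.2))
E
```

```text
jar 0.08635407569122208 -3.804670429171514e-05
adap -0.11055329737594641 0.08228744493717699
endcap -0.1070325276831308 -0.07473552077205442
(array([0.4841, 0.3952, 0.0265]), array([ 0.0008, -0.    , -0.1833]))
```

{"api": "step_arm", "payload": {
  "increments": [
    [[0.484,0.395,0.026],[0,0,-0.183],1],
    [[0.484,0.395,0.026],[0,0,-0.183],1],
    [[0.484,0.395,0.026],[0,0,-0.183],1],
    [[0.484,0.395,0.026],[0,0,-0.183],1],
    [[0.484,0.395,0.026],[0,0,-0.183],1],
    [[0.484,0.395,0.026],[0,0,-0.183],1],
    [[0.484,0.395,0.026],[0,0,-0.183],1],
    [[0.484,0.395,0.026],[0,0,-0.183],1],
    [[0.484,0.395,0.026],[0,0,-0.183],1],
    [[0.484,0.395,0.026],[0,0,-0.183],1]
  ],
  "force": 20
}}

```text
time_s: 1.3
tcp_pos: [0.4862, 0.2058, 0.2061]
eef_rot: [-180.0, -0.0, -9.2]
contact_force: [0.9, 0.4, -0.1]
gripper_width: 0.0133
```

Run:
```python
from plant import r
from h import *
s=r.get_state();print(s["tcp_pos"],s["eef_rot"],s["qd"]); print(togo(s,[.535,.07,.20],-9.2))
```

```text
[0.48616647 0.2058357  0.20613627] [-1.79958169e+02 -3.63483773e-02 -9.19084298e+00] [-56.3171375    6.02529345   4.26519247   0.11949479   2.0339847
  55.89725945]
(array([0.0699, 0.1263, 0.0061]), array([-0.0007, -0.0006,  0.0002]))
```

{"api": "step_arm", "payload": {
  "increments": [
    [[0.065,0.1,0.006],[0,0,0],1],
    [[0.065,0.1,0.006],[0,0,0],1],
    [[0.065,0.1,0.006],[0,0,0],1],
    [[0.065,0.1,0.006],[0,0,0],1],
    [[0.065,0.1,0.006],[0,0,0],1]
  ]
}}

```text
time_s: 1.8
tcp_pos: [0.5337, 0.0981, 0.1997]
eef_rot: [-180.0, 0.0, -9.3]
contact_force: [-0.1, 0.6, -0.2]
gripper_width: 0.0005
```

Run:
```python
from plant import r
from h import *
s=r.get_state();print(s); c=r.capture("wrist"); cv2.imwrite("pics/w2.png",c["color"][:,:,::-1])
```

```text
{'time_s': 1.8, 'joints': array([ 3.11119698e+01,  9.25474690e+00, -1.83457609e+01, -4.08921646e-03,
       -6.24013373e+01,  4.95903483e+01]), 'qd': array([ 1.56455984e+00, -3.11111631e-01, -5.68972170e-02, -4.28518494e-02,
       -2.59404168e-04, -1.73360088e-01]), 'joint_torque': array([ -1.05036981, -40.69409609,  27.66563416,   6.57683596,
         0.06969044,   0.08453155]), 'tcp_pos': array([0.53365844, 0.09807959, 0.19972819]), 'eef_rot': array([-1.79998437e+02,  3.75418348e-03, -9.29957634e+00]), 'contact_force': array([-0.10672218,  0.63332985, -0.16942176]), 'moment': array([-0.01254864,  0.07785584,  0.00315497]), 'gripper_width': 0.0005275038244608002}
```

View pics/w2.png

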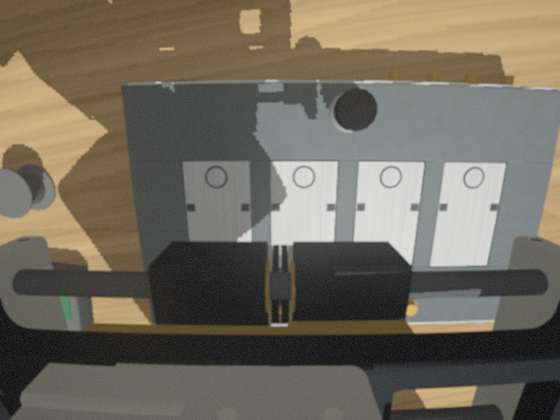

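Wrist view: thumb marks at (216,177), (303,177), (390,177) and (474,178), pivot squares at row 207, and the jar cap at (356,109).

Run:
```python
from plant import r
from h import *
s=r.get_state();c=r.capture("wrist")
t=onplane(c,[(216,177),(303,177),(390,177.5),(474,178)],.075,s)[:,:2]
print("marks 4..1",t); 
pv=np.array([(191,207.5),(245,207),(275.5,207),(332,207),(360,207.5),(417.5,207.5),(443.5,207),(495,207)])
p=onplane(c,pv,.075,s)[:,:2]; print((p[::2]+p[1::2])/2)
d=t[0]-t[3]; print("heading",np.degrees(np.arctan2(-d[0],d[1])),np.hypot(*d))
c=r.capture("scene"); g=c["color"][80:330,150:450]; cv2.imwrite("pics/s2.png",cv2.resize(g,None,fx=2.6,fy=2.4,interpolation=2)[:,:,::-1])
```

```text
marks 4..1 [[ 0.57182002  0.15369486]
 [ 0.55835487  0.07096647]
 [ 0.54467567 -0.01249149]
 [ 0.53128265 -0.0967166 ]]
[[ 0.54207004  0.15829809]
 [ 0.52874902  0.07435348]
 [ 0.51472753 -0.00952465]
 [ 0.50198508 -0.09236805]]
heading -9.195443832919127 0.2536713933495822
```

View pics/s2.png

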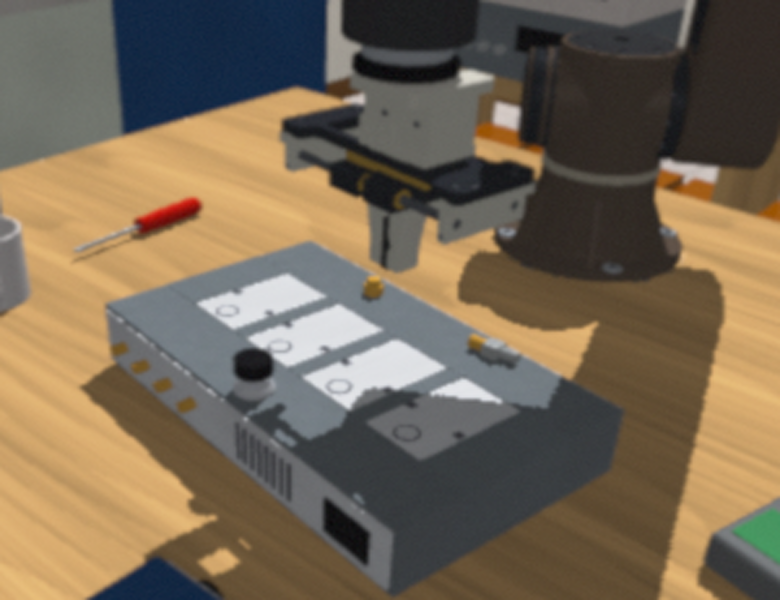

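{"api": "step_arm", "payload": {
  "increments": [
    [[0.029,0.022,0.04],[0,0,0],1],
    [[0.029,0.022,0.08],[0,0,0],1],
    [[0.029,0.022,0.11],[0,0,0],1],
    [[0.029,0.022,0.115],[0,0,0],1],
    [[0.029,0.022,0.118],[0,0,0],1],
    [[0.029,0.022,0.12],[0,0,0],1],
    [[0.029,0.022,0.12],[0,0,0],1]
  ]
}}

```text
time_s: 2.65
tcp_pos: [0.5596, 0.073, 0.0813]
eef_rot: [-179.9, -0.1, -9.2]
contact_force: [-0.5, -0.1, -0.6]
gripper_width: 0.0003
```

{"api": "step_arm", "payload": {
  "increments": [
    [[0,0,0.002],[0,0,0],1],
    [[0,0,0.004],[0,0,0],1],
    [[0,0,0.006],[0,0,0],1],
    [[0,0,0.006],[0,0,0],1]
  ]
}}

```text
time_s: 3.05
tcp_pos: [0.5591, 0.0723, 0.074]
eef_rot: [-180.0, -0.0, -9.2]
contact_force: [-0.6, 0.9, 1.4]
gripper_width: 0.0005
```

{"api": "step_arm", "payload": {
  "increments": [
    [[0,0,0.001],[0,0,0],1],
    [[0,0,0.001],[0,0,0],1]
  ]
}}

```text
time_s: 3.25
tcp_pos: [0.5591, 0.0723, 0.073]
eef_rot: [-180.0, -0.0, -9.2]
contact_force: [0.2, 1.1, 2.5]
gripper_width: 0.0001
```

{"api": "step_arm", "payload": {
  "increments": [
    [[0,0,0.001],[0,0,0],1],
    [[0,0,0.001],[0,0,0],1]
  ]
}}

```text
time_s: 3.45
tcp_pos: [0.559, 0.0722, 0.0718]
eef_rot: [-180.0, -0.0, -9.2]
contact_force: [1.1, 1.9, 2.5]
gripper_width: 0.0004
```

{"api": "step_arm", "payload": {
  "increments": [
    [[0,0,0.001],[0,0,0],1],
    [[0,0,0.002],[0,0,0],1],
    [[0,0,0.002],[0,0,0],1]
  ]
}}

```text
time_s: 3.75
tcp_pos: [0.5587, 0.0722, 0.0696]
eef_rot: [-180.0, -0.0, -9.2]
contact_force: [0.8, 0.3, 2.3]
gripper_width: 0.0006
```

Run:
```python
from plant import r
from h import *
c=r.capture("scene"); g=c["color"][170:330,180:400]; cv2.imwrite("pics/s3.png",cv2.resize(g,None,fx=3.5,fy=3.5,interpolation=2)[:,:,::-1])
```

```text
(no output)
```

View pics/s3.png

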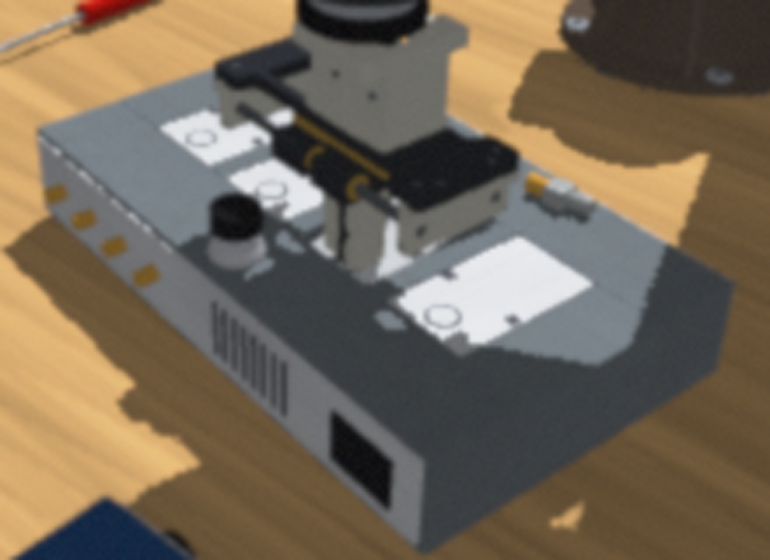

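Bay 3's end sinks under about 2.4 N, so this is the loose flap. The scene view shows the closed fingers at (345,260) on bay 3's short end, clear of the jar at (235,230). I'll keep pressing.

{"api": "step_arm", "payload": {
  "increments": [
    [[0,0,0.001],[0,0,0],1],
    [[0,0,0.003],[0,0,0],1],
    [[-0.001,0,0.005],[0,0,0],1],
    [[-0.001,0,0.007],[0,0,0],1],
    [[-0.002,0,0.009],[0,0,0],1],
    [[-0.002,0,0.009],[0,0,0],1]
  ]
}}

```text
time_s: 4.4
tcp_pos: [0.5564, 0.0723, 0.0604]
eef_rot: [180.0, 0.0, -9.2]
contact_force: [-0.2, 0.0, 0.3]
gripper_width: 0.0006
```

{"api": "step_arm", "payload": {
  "increments": [
    [[0,0,0.002],[0,0,0],1],
    [[-0.001,0,0.004],[0,0,0],1],
    [[-0.001,0,0.006],[0,0,0],1],
    [[-0.002,0,0.008],[0,0,0],1],
    [[-0.002,0,0.01],[0,0,0],1]
  ]
}}

```text
time_s: 4.9
tcp_pos: [0.5547, 0.0728, 0.0506]
eef_rot: [-180.0, -0.0, -9.2]
contact_force: [1.1, 0.1, 2.3]
gripper_width: 0.0004
```

Run:
```python
from plant import r
from h import *
c=r.capture("scene"); g=c["color"][170:330,180:400]; cv2.imwrite("pics/s4.png",cv2.resize(g,None,fx=3.5,fy=3.5,interpolation=2)[:,:,::-1]);s=r.get_state();print(s["tcp_pos"],s["contact_force"])
```

```text
[0.55458437 0.07277905 0.05026915] [-0.06521757  0.08380579  0.89956458]
```

View pics/s4.png

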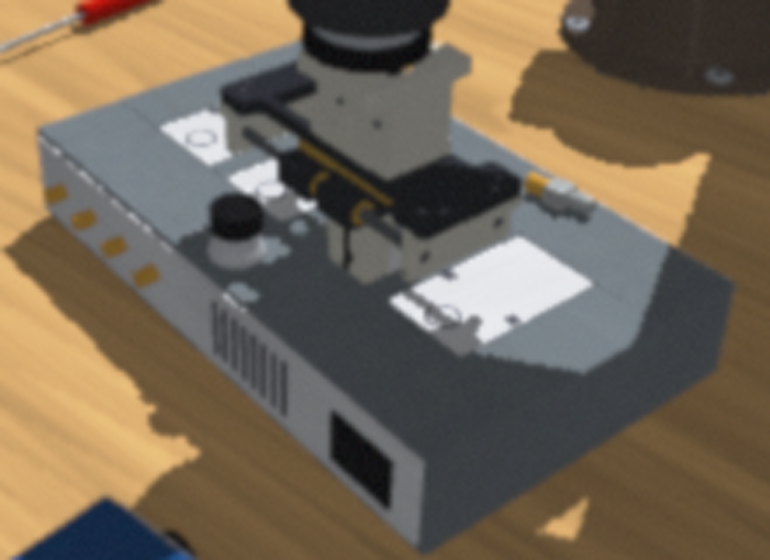

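{"api": "step_arm", "payload": {
  "increments": [
    [[0,0,-0.03],[0,0,0],1],
    [[0,0,-0.07],[0,0,0],1],
    [[0,0,-0.11],[0,0,0],1],
    [[0,0,-0.12],[0,0,0],1],
    [[-0.05,0,-0.12],[0,0,0],1],
    [[-0.1,0,-0.12],[0,0,0],1],
    [[-0.12,0,-0.12],[0,0,0],1],
    [[-0.12,0,-0.12],[0,0,0],1]
  ]
}}

```text
time_s: 5.75
tcp_pos: [0.4333, 0.0917, 0.1705]
eef_rot: [-180.0, 0.1, -9.1]
contact_force: [0.3, 0.5, -0.3]
gripper_width: 0.0005
```

Run:
```python
from plant import r
from h import *
s=r.get_state();print(s["tcp_pos"],s["contact_force"])
c=r.capture("scene"); g=c["color"][170:330,180:400]; cv2.imwrite("pics/s5.png",cv2.resize(g,None,fx=3.5,fy=3.5,interpolation=2)[:,:,::-1])
c=r.capture("wrist"); cv2.imwrite("pics/w5.png",c["color"][:,:,::-1])
P=np.array([.529,.0757]);h=np.radians(-9.2);X=np.array([np.cos(h),np.sin(h)]);Y=np.array([-X[1],X[0]])
q=s["tcp_pos"][:2]-P;print("rel pivot",q@X,q@Y)
```

```text
[0.43329939 0.09169755 0.17047329] [ 0.25658891  0.47833918 -0.255001  ]
rel pivot -0.09702724838793307 0.0004910343819987559
```

View pics/s5.png

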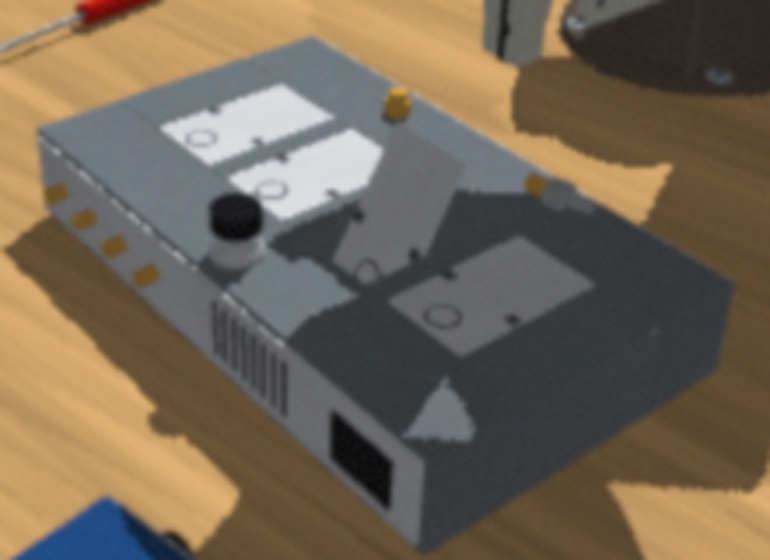

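View pics/w5.png

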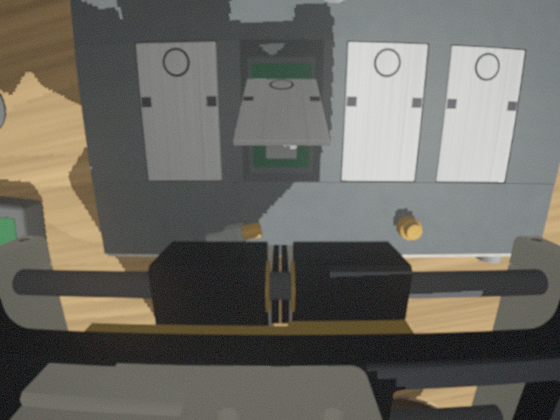

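Flap 3 is standing at about 50°: its raised end is at (430,145) in the scene view and (282,140) in the wrist view. The adapter (235,230) and end cap (410,229) are undisturbed. Next I'll go down in front, staying above the adapter, and push toward +x.

{"api": "step_arm", "payload": {
  "increments": [
    [[0,0,0.04],[0,0,0],1],
    [[0,0,0.069],[0,0,0],1],
    [[0,0,0.069],[0,0,0],1],
    [[0.015,0,0.069],[0,0,0],1],
    [[0.03,0,0.069],[0,0,0],1],
    [[0.038,0,0.069],[0,0,0],1],
    [[0.046,0,0.069],[0,0,0],1],
    [[0.054,0,0.069],[0,0,0],1]
  ]
}}

```text
time_s: 6.65
tcp_pos: [0.4904, 0.0831, 0.1022]
eef_rot: [-180.0, -0.0, -9.3]
contact_force: [-1.4, 0.7, 1.9]
gripper_width: 0.0001
```

{"api": "step_arm", "payload": {
  "increments": [
    [[0.004,0,0],[0,0,0],1],
    [[0.008,0,0],[0,0,0],1],
    [[0.012,0,0],[0,0,0],1],
    [[0.016,0,0],[0,0,0],1],
    [[0.02,0,0],[0,0,0],1],
    [[0.023,0,0],[0,0,0],1]
  ]
}}

```text
time_s: 7.25
tcp_pos: [0.5127, 0.0797, 0.1018]
eef_rot: [-180.0, -0.0, -9.2]
contact_force: [-0.6, -0.1, 0.8]
gripper_width: 0.0004
```

Run:
```python
from plant import r
from h import *
s=r.get_state();print(s["tcp_pos"],s["contact_force"])
c=r.capture("scene"); g=c["color"][150:310,180:400]; cv2.imwrite("pics/s6.png",cv2.resize(g,None,fx=3.5,fy=3.5,interpolation=2)[:,:,::-1])
P=np.array([.529,.0757]);h=np.radians(-9.2);X=np.array([np.cos(h),np.sin(h)]);Y=np.array([-X[1],X[0]])
q=s["tcp_pos"][:2]-P;print("rel pivot",q@X,q@Y)
```

```text
[0.51265109 0.07971594 0.10181847] [-0.57011268 -0.0860108   0.76641144]
rel pivot -0.016780676934338826 0.0013503983264792577
```

View pics/s6.png

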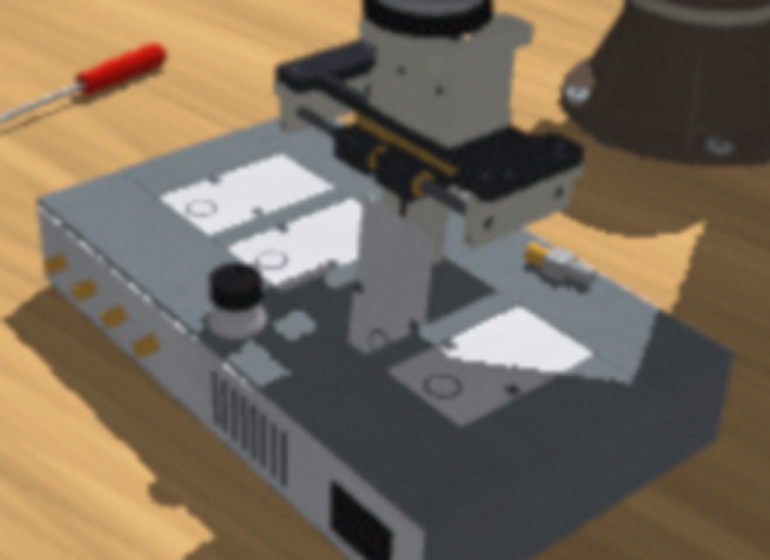

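The flap is now near upright, with its top edge at (410,205) against the fingers. I'll keep going past vertical.

{"api": "step_arm", "payload": {
  "increments": [
    [[0.002,0,0],[0,0,0],1],
    [[0.004,0,0],[0,0,0],1],
    [[0.006,0,0],[0,0,0],1],
    [[0.007,0,0],[0,0,0],1],
    [[0.007,0,0],[0,0,0],1]
  ]
}}

```text
time_s: 7.8
tcp_pos: [0.5193, 0.0786, 0.1018]
eef_rot: [180.0, -0.0, -9.2]
contact_force: [-0.4, 0.0, -0.0]
gripper_width: 0.0004
```

{"api": "step_arm", "payload": {
  "increments": [
    [[0.001,0,0],[0,0,0],1],
    [[0.002,0,0],[0,0,0],1],
    [[0.003,0,0],[0,0,0],1],
    [[0.003,0,0],[0,0,0],1]
  ]
}}

```text
time_s: 8.2
tcp_pos: [0.5222, 0.0781, 0.1017]
eef_rot: [180.0, 0.0, -9.2]
contact_force: [-0.9, -0.6, 0.6]
gripper_width: 0.0006
```

Run:
```python
from plant import r
from h import *
s=r.get_state();print(s["tcp_pos"],s["contact_force"])
c=r.capture("scene"); g=c["color"][150:310,180:400]; cv2.imwrite("pics/s7.png",cv2.resize(g,None,fx=3.5,fy=3.5,interpolation=2)[:,:,::-1])
```

```text
[0.52222597 0.07805054 0.10166678] [-0.86483534 -0.55491877  0.58701078]
```

View pics/s7.png

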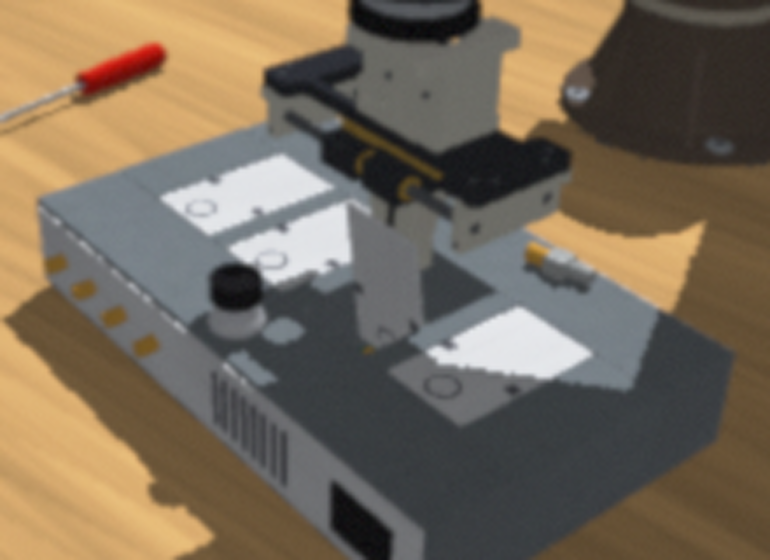

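The flap is past upright. I'll continue in small steps until it nears the stop.

{"api": "step_arm", "payload": {
  "increments": [
    [[0.001,0,0],[0,0,0],1],
    [[0.002,0,0],[0,0,0],1],
    [[0.003,0,0],[0,0,0],1],
    [[0.003,0,0],[0,0,0],1]
  ]
}}

```text
time_s: 8.65
tcp_pos: [0.5252, 0.0775, 0.1017]
eef_rot: [180.0, 0.0, -9.2]
contact_force: [-0.4, 0.0, -0.4]
gripper_width: 0.0004
```

{"api": "step_arm", "payload": {
  "increments": [
    [[0.001,0,0],[0,0,0],1],
    [[0.001,0,0],[0,0,0],1],
    [[0.001,0,0],[0,0,0],1]
  ]
}}

```text
time_s: 8.95
tcp_pos: [0.5262, 0.0774, 0.1018]
eef_rot: [180.0, -0.0, -9.2]
contact_force: [-1.3, 0.3, -0.6]
gripper_width: 0.0004
```

{"api": "step_arm", "payload": {
  "increments": [
    [[0.001,0,0],[0,0,0],1],
    [[0.001,0,0],[0,0,0],1],
    [[0.001,0,0],[0,0,0],1]
  ]
}}

```text
time_s: 9.25
tcp_pos: [0.5271, 0.0772, 0.1018]
eef_rot: [180.0, -0.0, -9.2]
contact_force: [-1.4, -0.3, -1.6]
gripper_width: 0.0003
```

Run:
```python
from plant import r
from h import *
s=r.get_state();print(s["tcp_pos"],s["contact_force"])
c=r.capture("scene"); g=c["color"][150:310,180:400]; cv2.imwrite("pics/s8.png",cv2.resize(g,None,fx=3.5,fy=3.5,interpolation=2)[:,:,::-1])
```

```text
[0.52714028 0.07723485 0.1017578 ] [-1.37278503 -0.33719905 -1.5873681 ]
```

View pics/s8.png

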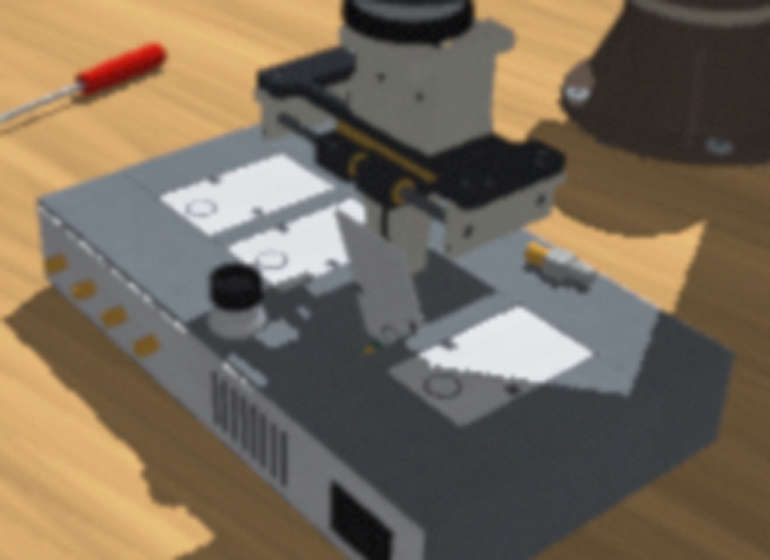

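{"api": "step_arm", "payload": {
  "increments": [
    [[0.001,0,0],[0,0,0],1],
    [[0.002,0,0],[0,0,0],1],
    [[0.002,0,0],[0,0,0],1]
  ]
}}

```text
time_s: 9.6
tcp_pos: [0.5286, 0.077, 0.1017]
eef_rot: [180.0, 0.1, -9.2]
contact_force: [-4.5, 2.0, 0.9]
gripper_width: 0.0008
```

{"api": "step_arm", "payload": {
  "increments": [
    [[0.001,0,0],[0,0,0],1],
    [[0.001,0,0],[0,0,0],1],
    [[0.001,0,0],[0,0,0],1]
  ]
}}

```text
time_s: 9.9
tcp_pos: [0.5287, 0.0769, 0.1016]
eef_rot: [180.0, 0.1, -9.2]
contact_force: [-8.3, 4.5, 4.7]
gripper_width: 0.0002
```

The force is climbing and the position has stalled, so the flap is at its stop. I'll back off to -x, then go up.

{"api": "step_arm", "payload": {
  "increments": [
    [[-0.01,0,0],[0,0,0],1],
    [[-0.05,0,0],[0,0,0],1],
    [[-0.08,0,0],[0,0,0],1],
    [[-0.08,0,-0.04],[0,0,0],1],
    [[-0.08,0,-0.09],[0,0,0],1],
    [[-0.08,0,-0.11],[0,0,0],1],
    [[-0.08,0,-0.11],[0,0,0],1],
    [[-0.08,0,-0.11],[0,0,0],1]
  ]
}}

```text
time_s: 10.7
tcp_pos: [0.4512, 0.0898, 0.2121]
eef_rot: [-179.9, -0.1, -9.2]
contact_force: [-1.1, -0.5, 0.2]
gripper_width: 0.0007
```

Run:
```python
from plant import r
from h import *
s=r.get_state();print(s["time_s"],s["tcp_pos"],s["contact_force"])
c=r.capture("scene"); g=c["color"][150:310,180:400]; cv2.imwrite("pics/s9.png",cv2.resize(g,None,fx=3.5,fy=3.5,interpolation=2)[:,:,::-1])
c=r.capture("wrist"); cv2.imwrite("pics/w9.png",c["color"][:,:,::-1])
```

```text
10.7 [0.45118989 0.08981991 0.2121464 ] [-1.06241496 -0.54703676  0.21716761]
```

View pics/s9.png

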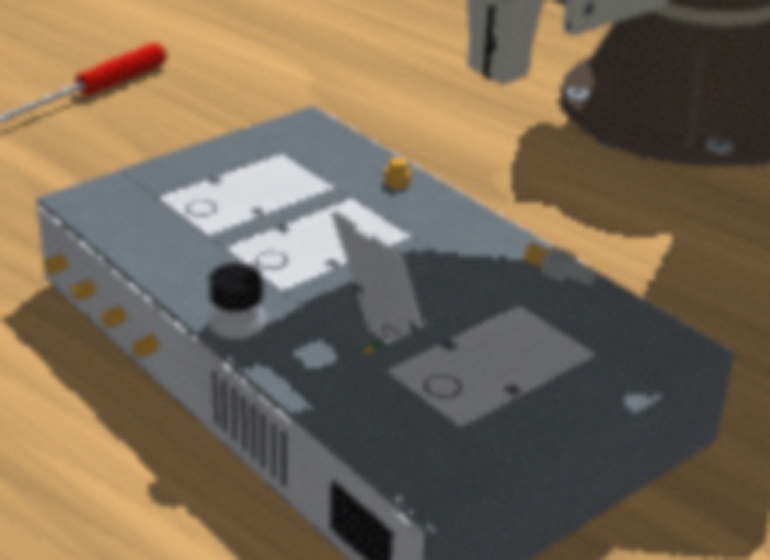

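View pics/w9.png

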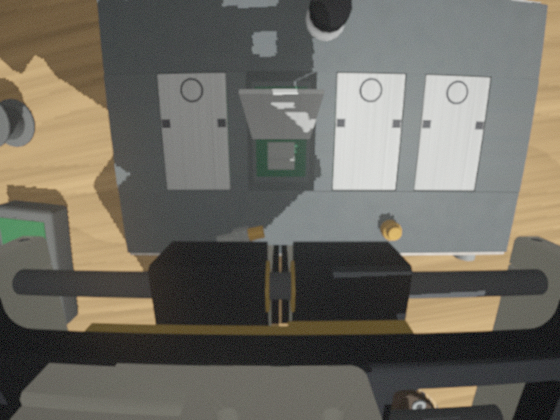

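The flap is leaning back past upright: its top edge is at (370,230) in the scene view, and the open bay shows at (282,155) in the wrist view. The jar, end cap and adapter are in place and the tool is clear.

```bash
python3 -c "
from plant import r
print(r.close_job())"
```

```text
the job is handed in; nothing more can be done
None
```

The loose flap was in bay 3, second from the left. It is now open past upright, leaning back to +x with the bay clear, and the job is handed in at about 10.8 s of the 48 s allowed.

- **Finding it:** bay 3 was the first thumb mark I pressed. It sank under about 2.4 N, so I did not press the other three.
- **Opening it:** I pressed the short end down about 25 mm, which raised the long end to roughly 50°. I then pushed the raised end over from the front until it stopped moving. The force rose to about 10 N there, so I take that as the 1.9 rad stop.
- **Last checks:** after backing off, the pictures showed the flap staying leaned back. The adapter, end cap and jar looked undisturbed, and the tool was clear of everything.
- **Limits and disagreements:** I judged the final flap angle from the pictures and the stall, since it isn't reported as a number. The top and scene cameras differed by about 3 mm in y on the flap positions; I averaged them, and nothing else disagreed.

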